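# Free the seized brush of a variable transformer and park it at zero

### The arm

A 6-joint arm with a two-finger parallel gripper is mounted at the origin on the work surface. World frame = base frame: x ahead of the robot, y to its left, z up, the work surface at z = 0. Lengths are in m, angles in rad, forces in N, time in s.
With the tool pointing down it reaches from about 0.275 to 1 m from the base axis. Payload 8.4 kg.
Tool frame: the origin (TCP) lies on the centre line of the jaws, within the pads' length; the fingertips stand 8 mm ahead of it and the grasp point (between the pads) lies 11 mm behind it; z points along the fingers, y is the line along which they close (so a half turn about z gives the same grasp; the last joint's range is limited). The gripper opens to 85 mm and grips with 20 to 120 N. Pads are 22 mm wide; open, the fingers measure 114 mm over their backs; the gripper's body (76 mm by 85 mm) begins 54 mm behind the grasp point. The pads swing forward as they close: fully open they stand 13 mm farther back than shut.
Start: joints at [1.305, 0.353, 1.633, -0, 1.155, -0.002], TCP at [0.163, 0.603, 0.239] pointing down, gripper open.
Joint ranges: [-2.63, 2.63], [-0.92, 2.1], [0.06, 2.66], [-1.3, 4.44], [0, 2.69], [-3.02, 3.02]. Speed limits (rad/s): [2.22, 2.22, 2.79, 3.14, 3.14, 3.14].

### API

Orientations are given as a 3x3 rotation matrix whose columns are the frame's x, y, z axes.
In Python, from station import read_state, read_camera, calibration, job, spotter gives the robot as it stands.
- The arm moves only by the tool carry_out, never from a script. Its argument "plan" is one flat list of numbers, 7 for each row, row after row: the turn, a rotation vector about the world's x, y, z in units of 8 degrees (1.0 is 8 degrees), then the shift along the world's x, y, z in units of 50 mm (1.0 is 50 mm), then the opening, from 0 (shut) to 1 (fully open). In form: [ax, ay, az, x, y, z, jaw, ax, ay, az, x, y, z, jaw, ...]. A call has 1 to 20 rows; each row is the pose to reach, as a shift and turn from the pose commanded when the call began; what a row does not reach only later rows make up. A row lasts 1/8 s, in which the tool goes at most 62.5 mm and 10.7 degrees, less where a joint would pass 70% of its speed; a pose out of reach is approached as far as the arm can. A call with a gripper value outside its range is refused whole. The fingers move at their own pace and stop on an object; "grip_force" is the grip in N (left out, the last holds). Time passes only in rows, so rows that repeat a pose let the fingers close. It gives the time, the measured TCP pose, the force, the opening and the grip force at its end, in the units of the state.
- read_state(): the state, without advancing time (a new reading comes with each control period).
- read_camera(name): name is "scene" or "top" or "wrist"; returns the picture (400x640x3 uint8, red, green, blue); there is no depth.
- calibration(name): a dict with "vertical_fov" (degrees; the focal length in pixels is half the picture's height over the tangent of half this angle, whatever the lens; pixels are square), "cx", "cy" (the principal point, pixels), "distortion" ([k1, k2, p1, p2, k3] as OpenCV has them; the pictures are not rectified), "rvec" (rotation vector, rad) and "tvec" (3), from world to camera coordinates, as OpenCV has them. Camera axes: x right, y down, z forward; pixel columns grow to the right and rows downward; lengths in m; the calibration is good to about 2 mm. A picture is of the moment at which its call begins: read the wrist's pose just before it. calibration takes no time and is no camera call; for the wrist camera it gives the pose at the moment of the call.
- job.close_job(): hands the job in; it is judged then, once.
Trained networks look in the newest picture that a camera, given by its name, has taken for a name from the list of things; names that differ only in an ending like _2 or _b are one class to them, and where a whole thing is asked for, a point or a joint stands for the part that bears it (a point fixed in the world has none). Each returns a list of dicts, best first, with "score" (0 to 1); they miss things now and then, are a little off and sometimes report something else, mostly with a low value. They report only what shows in the picture. A call takes as long as a camera call. They do not tell look-alikes from the thing itself.
- spotter.find_in(label, camera): "centre" ([x, y, z] in m, in the coordinates of the camera as it stood for that picture, good to about 4 mm: the middle of the surface that is visible of it).
- spotter.regions_of(label, camera): "mask" (400x640 bool, what is visible of it).
The state is a dict: "time_s": time; "q": joint angles; "joint_vel": joint speeds; "tau": joint torques, N m; "ee_pos": TCP position; "eef_rot": TCP orientation; "contact_force": force on the tool from outside, world axes, zero at the start; "moment": the same for the moment, N m; "grip_width": finger opening in m; "gripper_force": force on a finger pad.
Only numpy, scipy, OpenCV 4.12 (cv2) and the standard library are available. Lean on these libraries where they do the work, as an engineer would, in place of code of your own. Each camera call takes 0.05 s, during which the arm holds its last target. There are 200 camera calls.

### The job

The brush of this uncovered variable transformer has seized on its oxidised track. Hold the black bar knob and rock it back and forth in small arcs, easing back as soon as you feel it bind so that the springy brush arm is never bent more than about 5 degrees, until the brush breaks free. Then wind it gently anticlockwise (seen from above) until the brush arm rests against the zero stop and let go; turn it by the knob only, and leave the jar, the bottle and the screwdriver where they are.

Things in the scene. Friction and masses are not known exactly. Their poses are not given: they have to be found in the camera images.
- knob_grip (a point): On the upright axis of the black bar knob atop the uncovered transformer (a copper ring, 140 mm across, 86 mm high, fixed), 142 mm above the bench. Bar: 60 mm long, 14 mm thick, from 20 mm below this point to 10 mm above; under it a collar 34 mm across. x points along the bar to its white-lined end, which stands over the brush arm when that is unbent. Pinch across the thickness, from above.
- knob (a joint): Bend of the springy brush arm that the knob drives: angle of the knob ahead of the brush (rad, + anticlockwise from above), 0 unbent. It takes 5 N m of twist on the knob per rad of bend (0.25 N m at 0.05 rad). Beyond 0.1 rad (5.7 degrees, 0.5 N m) either way the arm is damaged. Freed, the brush rubs at 0.05 N m.
- brush_tip (a point): Middle of the brush near the end of the flat bronze arm (12 mm wide): 56 mm from the knob's axis, which it turns about, 100 mm above the bench. x points outward. Seized, it has uneven play (0.02 to 0.35 rad a side), then binds hard. Held a moment at the bind on one side, it gains up to 0.2 rad on the other, and so on in turn; one side alone gains nothing more. Free after 3 to 5 one-way swings.
- zero (a point): Where brush_tip lies when the arm rests against the zero stop (a rigid upright steel pin, 8 mm across, on the track just anticlockwise of here): 56 mm from the axis, 100 mm above the bench, over the white mark on the ring's rim. x points outward. At the start the brush stands 0.8 to 2.0 rad clockwise of it, seen from above. Winding on against the stop bends the arm.
- jar: Bystander: white screw-lid jar, 66 mm across, 46 mm high, origin under its centre.
- cleaner: Bystander: bottle with a red cap, 48 mm across, 130 mm high, origin under its centre.
- driver: Bystander: red-handled screwdriver lying on the bench, 170 mm long, origin on the bench under its middle.
Mind the look-alikes: they are no part of the job. There is more than one size of the part that bears zero; the job needs the largest.

How it is judged:
At the end, for the whole second after the job is handed in: The brush stands at the zero stop (within 5 mm of its resting place, which is about 0.09 rad), with the brush arm unbent (knob within 0.05 rad of it) (horizontal distance between brush_tip and zero below 0.005 m and value of joint knob between -0.05 and 0.05 rad); the robot touches nothing.
It fails at once if the brush arm is bent by more than 0.1 rad either way (0.5 N m of twist on the knob) (value of joint knob above 0.1 rad or value of joint knob below -0.1 rad).
It fails at once if the brush arm itself is pushed (more than 2 N): it is turned by the knob only (contact force between any of the fingers, the arm and brush_c0 above 2 N or contact force between any of the fingers, the arm and brush_c3 above 2 N).
It fails at once if the jar, the bottle or the screwdriver is moved by more than 20 mm (distance of any of jar, cleaner, driver from where it was at the start of the episode above 0.02 m).
It also fails if it takes over 70 s, if anything falls off the work surface, if the arm or the gripper's body presses on something with over 40 N, if the wrist force passes 120 N, or if a joint passes its speed limit or range.

## Working session

There is one attempt and no reset: what is moved stays moved. The work goes in short steps, Python scripts to look and compute and a tool call to move; the robot and the scene stay as the last step left them, time stands still between calls to the robot, and variables do not carry over. Pictures are saved under pics/ and viewed, at most 10 in all, crops included, and the job is handed in when it is done.

Besides the shell and the picture viewer there is one more tool, called after "Emit:" in YAML: its name, and indented under it one key for each argument. carry_out: Moves the arm, as the interface text tells. Its arguments: {"type":"object","properties":{"plan":{"type":"array"},"grip_force":{"type":"number"}},"required":["plan"]}

```bash
mkdir -p pics
cat > h.py <<'E'
import numpy as np, cv2
from station import read_state, read_camera, calibration, job, spotter
def cal(n):
    c=calibration(n); f=200/np.tan(np.radians(c["vertical_fov"])/2)
    K=np.array([[f,0,c["cx"]],[0,f,c["cy"]],[0,0,1.]])
    return K,np.array(c["distortion"],float),cv2.Rodrigues(np.array(c["rvec"],float))[0],np.array(c["tvec"],float)
def toworld(n,p):
    K,d,R,t=cal(n); return R.T@(np.array(p)-t)
def pix2z(n,uv,z):
    K,d,R,t=cal(n); u=cv2.undistortPoints(np.array(uv,float).reshape(-1,1,2),K,d).reshape(-1,2)
    r=np.c_[u,np.ones(len(u))]@R; o=-R.T@t
    return o+r*((z-o[2])/r[:,2])[:,None]
def proj(n,P):
    K,d,R,t=cal(n); return cv2.projectPoints(np.array(P,float).reshape(-1,3),cv2.Rodrigues(R)[0],t,K,d)[0].reshape(-1,2)
def save(im,name,box=None,s=1):
    if box: im=im[box[1]:box[3],box[0]:box[2]]
    im=cv2.resize(im,None,fx=s,fy=s,interpolation=cv2.INTER_CUBIC); cv2.imwrite("pics/"+name,im[:,:,::-1])
E
python3 - <<'E'
from h import *
ims={}
for n in ("scene","top"):
    ims[n]=read_camera(n)
    for l in ("knob_grip","brush_tip","zero","jar","cleaner","driver"):
        try:
            for r in spotter.find_in(l,n)[:3]: print(n,l,round(r["score"],2),toworld(n,r["centre"]).round(3))
        except Exception as e: print(n,l,e)
save(np.vstack([ims["scene"],ims["top"]]),"a.png",None,.75)
E
```

```text
scene knob_grip 0.62 [ 0.478 -0.119  0.136]
scene knob_grip 0.19 [ 0.4   -0.299  0.074]
scene brush_tip 0.8 [ 0.482 -0.125  0.12 ]
scene zero 0.97 [0.361 0.067 0.059]
scene zero 0.86 [ 0.571 -0.346  0.058]
scene zero 0.73 [ 0.516 -0.141  0.081]
scene jar 0.81 [0.511 0.047 0.044]
scene cleaner 0.71 [ 0.399 -0.301  0.074]
scene driver 0.83 [ 0.622 -0.189  0.017]
top knob_grip 0.54 [ 0.473 -0.119  0.151]
top brush_tip 0.76 [ 0.468 -0.121  0.125]
top zero 0.69 [0.341 0.081 0.062]
top zero 0.56 [ 0.543 -0.332  0.063]
top zero 0.52 [ 0.608 -0.185  0.026]
top jar 0.96 [0.5   0.057 0.047]
top jar 0.51 [ 0.466 -0.121  0.123]
top cleaner 0.7 [ 0.386 -0.285  0.087]
top driver 0.9 [ 0.61  -0.186  0.028]
```

View pics/a.png

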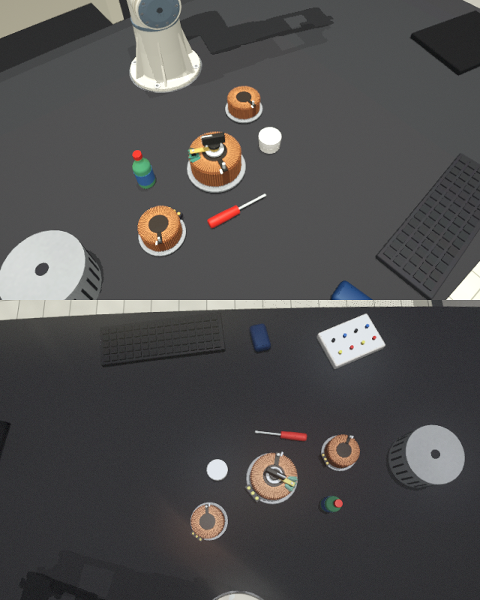

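The big transformer is at about (215,160) in the scene view and (272,477) in the top view. It is flanked by two smaller look-alikes. I'll zoom in.

Run:
```python
from h import *
for n in ("top","scene"):
    im=read_camera(n); c=proj(n,[[.475,-.12,.1]])[0].astype(int); print(n,c)
    b=(c[0]-50,c[1]-50,c[0]+50,c[1]+50); print(b); 
    x=cv2.resize(im[b[1]:b[3],b[0]:b[2]],(400,400),interpolation=cv2.INTER_CUBIC)
    big=x if n=="top" else np.hstack([big,x])
save(big,"b.png")
```

```text
top [365 232]
(np.int64(315), np.int64(182), np.int64(415), np.int64(282))
scene [284 197]
(np.int64(234), np.int64(147), np.int64(334), np.int64(247))
```

View pics/b.png

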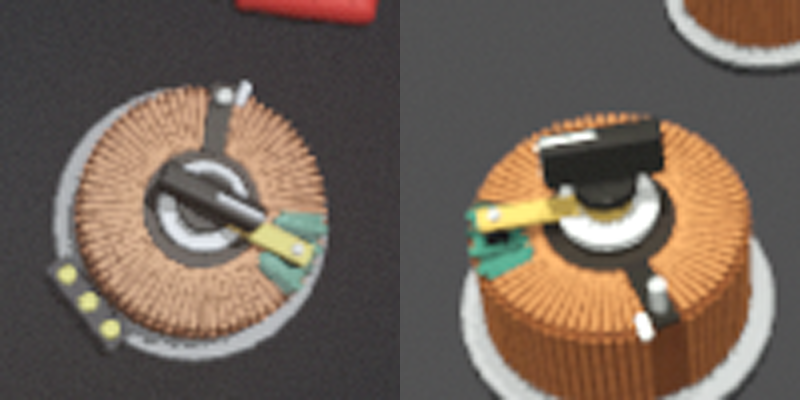

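The knob's white-lined end and the brush point to the lower right (about (298,250) in the top crop). The stop pin is at about (224,93) and the white mark at (243,92).

Run:
```python
from h import *
f=lambda a:[[315+(u+.5)/4-.5,182+(v+.5)/4-.5] for u,v in a]
c=pix2z("top",f([(201,211)]),.086)[0]
kn=pix2z("top",f([(163,178),(266,220)]),.152)
br=pix2z("top",f([(298,250)]),.103)[0]
mk=pix2z("top",f([(243,92)]),.086)[0]; pin=pix2z("top",f([(224,93)]),.11)[0]
k=kn.mean(0)
print("centre",c,"knob",kn,k,"len",np.linalg.norm(kn[1]-kn[0]))
g=lambda h,a=None:(np.hypot(*(h-c)[:2]),np.arctan2(*(h-c)[1::-1]))
print("brush",br,g(br),"mark",mk,g(mk),"pin",pin,g(pin)); d=kn[1]-kn[0]; print("knob ang",np.arctan2(d[1],d[0]))
# scene check of knob
h=lambda a:[[234+(u-400+.5)/4-.5,147+(v+.5)/4-.5] for u,v in a]
kn=pix2z("scene",h([(540,145),(658,125)]),.152); print("scene top edge",kn)
br=pix2z("scene",h([(493,216)]),.103)[0]; mk=pix2z("scene",h([(644,326)]),.086)[0]; print(br,mk)
s=read_state(); print(s["ee_pos"],s["eef_rot"].round(3) if hasattr(s["eef_rot"],'round') else s["eef_rot"],s["grip_width"])
```

```text
centre [ 0.47221539 -0.11927913  0.086     ] knob [[ 0.48286505 -0.09345467  0.152     ]
 [ 0.45925788 -0.14654169  0.152     ]] [ 0.47106147 -0.11999818  0.152     ] len 0.0580993077993223
brush [ 0.44733607 -0.17007511  0.103     ] (np.float64(0.05656157740758957), np.float64(-2.0262419446698257)) mark [ 0.53965433 -0.14628506  0.086     ] (np.float64(0.07264524600362847), np.float64(-0.3808943833362898)) pin [ 0.53503952 -0.13261803  0.11      ] (np.float64(0.0642245889472159), np.float64(-0.20921438387884225))
knob ang -1.9892242760555094
scene top edge [[ 0.46241167 -0.14430516  0.152     ]
 [ 0.48790566 -0.09349737  0.152     ]]
[ 0.44878632 -0.16854362  0.103     ] [ 0.5381844 -0.1438227  0.086    ]
[0.16299013 0.60338448 0.23930496] [[-0.965  0.261 -0.   ]
 [ 0.261  0.965  0.   ]
 [ 0.     0.    -1.   ]] 0.08525187758856685
```

Emit:
carry_out:
  plan: [0,0,-6.2,3.1,-7.2,0.4,1,0,0,-6.2,3.1,-7.2,0.4,1,0,0,-6.2,3.1,-7.2,0.4,1,0,0,-6.2,3.1,-7.2,0.4,1,0,0,-6.2,3.1,-7.2,0.4,1,0,0,-6.2,3.1,-7.2,0.4,1,0,0,-6.2,3.1,-7.2,0.4,1,0,0,-12.44,6.18,-14.46,0.6,0.6,0,0,-12.44,6.18,-14.46,0.6,0.6,0,0,-12.44,6.18,-14.46,0.6,0.6,0,0,-12.44,6.18,-14.46,0.6,0.6,0,0,-12.44,6.18,-14.46,0.6,0.6,0,0,-12.44,6.18,-14.46,0.6,0.6,0,0,-12.44,6.18,-14.46,0.6,0.6,0,0,-12.44,6.18,-14.46,0.6,0.6,0,0,-12.44,6.18,-14.46,0.6,0.6,0,0,-12.44,6.18,-14.46,0.6,0.6]

```text
time_s: 2.92
ee_pos: [0.4715, -0.1183, 0.2693]
eef_rot: [[0.415, 0.91, -0.0], [0.91, -0.415, 0.0], [0.0, -0.0, -1.0]]
contact_force: [1.0, -0.3, 0.2]
grip_width: 0.0512
gripper_force: 0.0
```

Run:
```python
from h import *
s=read_state(); im=read_camera("wrist"); save(im,"c.png",None,1.25)
R=np.array(s["eef_rot"]); print(s["time_s"],s["ee_pos"],np.arctan2(R[1,0],R[0,0]),s["grip_width"],s["q"])
print(proj("wrist",[[.472,-.1195,.152],[.472,-.1195,.086]]))
for l in ("knob_grip","brush_tip","zero"):
    for r in spotter.find_in(l,"wrist")[:2]: print(l,r["score"],toworld("wrist",r["centre"]))
```

```text
2.925 [ 0.47154924 -0.11827682  0.2693094 ] 1.1425105477904267 0.051211767438843724 [-2.49004353e-01  1.03666364e-01  1.88729150e+00  2.59242100e-04
  1.15086855e+00  1.79175681e-01]
[[330.81944549 198.75074922]
 [330.49562633 180.95792897]]
knob_grip 0.84 [ 0.47357667 -0.11395912  0.15032354]
knob_grip 0.24 [ 0.47949365 -0.09800278  0.09125354]
brush_tip 0.97 [ 0.47167433 -0.11795997  0.12085326]
zero 0.93 [ 0.55615047 -0.30470546  0.05612103]
zero 0.82 [0.35628517 0.08110149 0.06194073]
```

View pics/c.png

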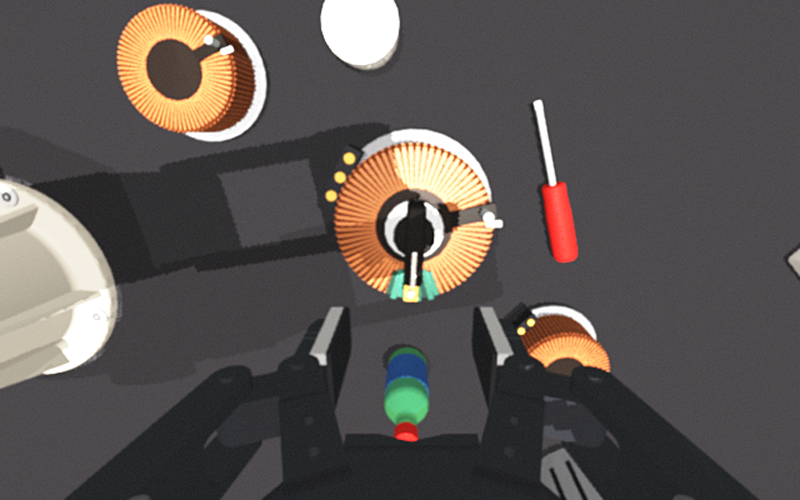

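The knob is at about (413,240), the brush bolt at (411,293) and the pin at (489,216). I'll zoom in for the fine alignment.

Run:
```python
from h import *
im=read_camera("wrist"); save(im,"d.png",(260,100,410,245),4)
print(proj("wrist",[[.472,-.1195,.152]]))
```

```text
[[330.1987808  198.17299257]]
```

View pics/d.png

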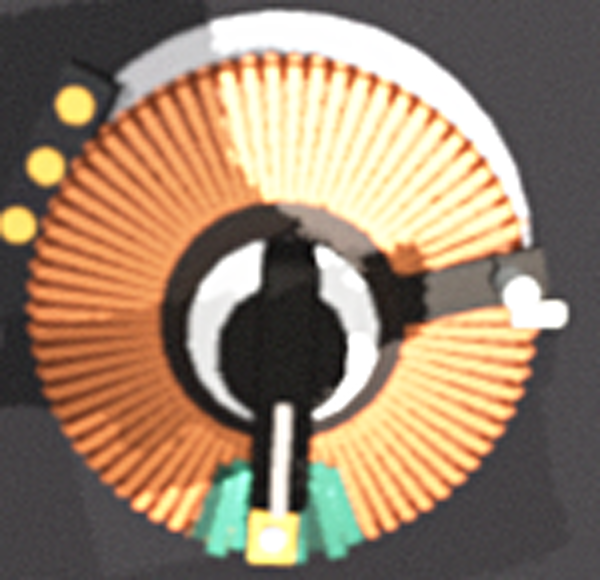

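Run:
```python
from h import *
f=lambda a:[[260+(u+.5)/4-.5,100+(v+.5)/4-.5] for u,v in a]
P=lambda a,z:pix2z("wrist",f(a),z)
kn=P([(290,250),(279,513)],.152); d=kn[1]-kn[0]
l=P([(283,405),(277,515)],.152); e=l[1]-l[0]
print(kn,kn.mean(0),np.linalg.norm(d),np.arctan2(d[1],d[0]),"line",np.arctan2(e[1],e[0]),l)
c=P([(283,308)],.086)[0]; hole=P([(275,318)],.086)[0]
br=P([(272,538)],.104)[0]; mk=P([(545,313)],.087)[0]; pin=P([(522,296)],.11)[0]
k=np.array([.472,-.1195,0])
for n,p in (("ring",c),("hole",hole),("br",br),("mk",mk),("pin",pin)): print(n,p,np.hypot(*(p-k)[:2]),np.arctan2(*(p-k)[1::-1]))
# straight camera check
R=cal("wrist"); print("cam",-R[2].T@R[3])
```

```text
[[ 0.48683491 -0.09092048  0.152     ]
 [ 0.45953631 -0.14502524  0.152     ]] [ 0.47318561 -0.11797286  0.152     ] 0.060601481615809465 -2.0380779669546576 line -2.050289509456607 [[ 0.47110163 -0.12184759  0.152     ]
 [ 0.45891518 -0.14528455  0.152     ]]
ring [ 0.47418362 -0.11574661  0.086     ] 0.004342366445404531 1.0438866760215582
hole [ 0.47103138 -0.11738417  0.086     ] 0.0023270102927878318 2.0001148577164862
br [ 0.44637832 -0.16932141  0.104     ] 0.05602359706959164 -2.0457950857467986
mk [ 0.53871921 -0.14649862  0.087     ] 0.07197484256345359 -0.38451745008744603
pin [ 0.53242484 -0.1328754   0.11      ] 0.06188750263520074 -0.21784325383237332
cam [ 0.50332261 -0.04860927  0.4040361 ]
```

Emit:
carry_out:
  plan: [0,0,-0.2,0.01,-0.014,-1.0,0.6,0,0,-0.2,0.01,-0.014,-2.0,0.6,0,0,-0.2,0.01,-0.014,-2.5,0.5,0,0,-0.2,0.01,-0.014,-2.7,0.35,0,0,-0.2,0.01,-0.014,-2.7,0.3,0,0,-0.2,0.01,-0.014,-2.7,0.3]
  grip_force: 20

```text
time_s: 3.92
ee_pos: [0.4734, -0.1205, 0.1354]
eef_rot: [[0.442, 0.897, 0.002], [0.897, -0.442, -0.0], [0.0, 0.002, -1.0]]
contact_force: [0.0, -1.1, 1.8]
grip_width: 0.0257
gripper_force: 0.0
```

Run:
```python
from h import *
s=read_state(); im=read_camera("wrist"); save(im,"e.png",(200,60,520,320),2)
R=np.array(s["eef_rot"]); print(s["time_s"],s["ee_pos"],np.arctan2(R[1,0],R[0,0]),s["grip_width"],s["contact_force"],s["moment"])
```

```text
3.925 [ 0.4733518  -0.12051762  0.13542301] 1.1129953362828788 0.02565062553013191 [ 0.02010576 -1.08287842  1.76380261] [ 0.00799711 -0.01032931 -0.0192588 ]
```

View pics/e.png

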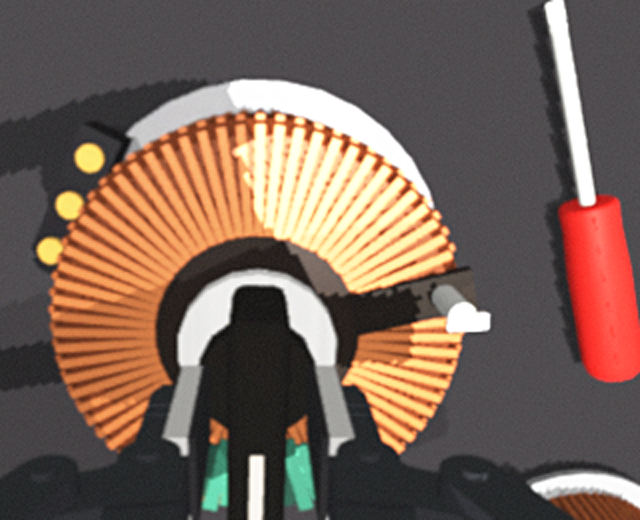

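The bar (about x 228–290 in the crop) is centred between the pads (about 200 and 320). Closing now.

Emit:
carry_out:
  plan: [0,0,0,0,0,0,0.15,0,0,0,0,0,0,0.1,0,0,0,0,0,0,0.1,0,0,0,0,0,0,0.1]
  grip_force: 20

```text
time_s: 4.47
ee_pos: [0.473, -0.1204, 0.1353]
eef_rot: [[0.442, 0.897, 0.001], [0.897, -0.442, -0.0], [0.0, 0.001, -1.0]]
contact_force: [-1.2, 1.3, 5.4]
grip_width: 0.0133
gripper_force: 20.3
```

```bash
cat > st.py <<'E'
from h import *
s=read_state(); R=np.array(s["eef_rot"]); y=np.arctan2(R[1,0],R[0,0])
print("t %.2f"%s["time_s"],np.round(s["ee_pos"],4),"yaw %.4f units %.2f"%(y,(y-1.11)/np.radians(8)),"w %.4f"%s["grip_width"],"F",np.round(s["contact_force"],1),"M",np.round(s["moment"],3),"g",s["gripper_force"],"q6 %.4f tau6 %.3f"%(s["q"][5],s["tau"][5]))
E
python3 st.py
```

```text
t 4.47 [ 0.473  -0.1204  0.1353] yaw 1.1128 units 0.02 w 0.0133 F [-1.2  1.3  5.4] M [ 0.072  0.272 -0.018] g 20.340653657913208 q6 0.2055 tau6 -0.048
```

Emit:
carry_out:
  plan: [0,0,0,0,0,0,0.1,0,0,0.2,0,0,0,0.1,0,0,0.4,0,0,0,0.1,0,0,0.4,0,0,0,0.1]
  grip_force: 60

```text
time_s: 4.97
ee_pos: [0.473, -0.1205, 0.1354]
eef_rot: [[0.391, 0.92, 0.002], [0.92, -0.391, -0.0], [0.0, 0.002, -1.0]]
contact_force: [-1.7, 0.4, 7.4]
grip_width: 0.0131
gripper_force: 62.2
```

```bash
python3 st.py
```

```text
t 4.97 [ 0.473  -0.1205  0.1354] yaw 1.1691 units 0.42 w 0.0131 F [-1.7  0.4  7.4] M [ 0.113  0.315 -0.045] g 62.18715190887451 q6 0.1492 tau6 -0.226
```

Emit:
carry_out:
  plan: [0,0,0.2,0,0,0,0.1,0,0,0.4,0,0,0,0.1,0,0,0.4,0,0,0,0.1]

```text
time_s: 5.35
ee_pos: [0.4731, -0.1205, 0.1354]
eef_rot: [[0.339, 0.941, 0.002], [0.941, -0.339, -0.0], [0.0, 0.002, -1.0]]
contact_force: [-1.3, -0.3, 7.5]
grip_width: 0.0128
gripper_force: 62.2
```

```bash
python3 st.py
```

```text
t 5.35 [ 0.4731 -0.1205  0.1354] yaw 1.2249 units 0.82 w 0.0128 F [-1.3 -0.3  7.5] M [ 0.063  0.308 -0.049] g 62.159167528152466 q6 0.0934 tau6 -0.227
```

Emit:
carry_out:
  plan: [0,0,0.2,0,0,0,0.1,0,0,0.4,0,0,0,0.1,0,0,0.4,0,0,0,0.1]

```text
time_s: 5.72
ee_pos: [0.4731, -0.1205, 0.1354]
eef_rot: [[0.286, 0.958, 0.002], [0.958, -0.286, -0.0], [0.0, 0.002, -1.0]]
contact_force: [-0.1, 0.4, 6.7]
grip_width: 0.0128
gripper_force: 62.1
```

```bash
python3 st.py
```

```text
t 5.72 [ 0.4731 -0.1205  0.1354] yaw 1.2807 units 1.22 w 0.0128 F [-0.1  0.4  6.7] M [ 0.123  0.312 -0.056] g 62.126930952072144 q6 0.0376 tau6 -0.226
```

Emit:
carry_out:
  plan: [0,0,0.2,0,0,0,0.1,0,0,0.4,0,0,0,0.1,0,0,0.4,0,0,0,0.1]

```text
time_s: 6.1
ee_pos: [0.4731, -0.1205, 0.1354]
eef_rot: [[0.232, 0.973, 0.002], [0.973, -0.232, -0.0], [0.0, 0.002, -1.0]]
contact_force: [-1.8, 0.1, 7.4]
grip_width: 0.0129
gripper_force: 62.2
```

```bash
python3 st.py
```

```text
t 6.10 [ 0.4731 -0.1205  0.1354] yaw 1.3363 units 1.62 w 0.0129 F [-1.8  0.1  7.4] M [ 0.124  0.339 -0.224] g 62.213144302368164 q6 -0.0180 tau6 -0.402
```

Binding at yaw ≈1.30 (bend ≈0.045). I'll hold briefly, then swing back.

Emit:
carry_out:
  plan: [0,0,0.05,0,0,0,0.1,0,0,0.05,0,0,0,0.1,0,0,0.05,0,0,0,0.1,0,0,0.05,0,0,0,0.1,0,0,-0.5,0,0,0,0.1,0,0,-1.0,0,0,0,0.1,0,0,-1.5,0,0,0,0.1,0,0,-1.8,0,0,0,0.1,0,0,-2.0,0,0,0,0.1,0,0,-2.0,0,0,0,0.1]

```text
time_s: 7.35
ee_pos: [0.473, -0.1205, 0.1354]
eef_rot: [[0.492, 0.871, 0.001], [0.871, -0.492, -0.0], [0.0, 0.001, -1.0]]
contact_force: [-1.1, 0.0, 7.5]
grip_width: 0.0132
gripper_force: 62.2
```

```bash
python3 st.py
```

```text
t 7.35 [ 0.473  -0.1205  0.1354] yaw 1.0567 units -0.38 w 0.0132 F [-1.1  0.   7.5] M [0.099 0.325 0.044] g 62.17928409576416 q6 0.2616 tau6 0.232
```

Emit:
carry_out:
  plan: [0,0,-0.2,0,0,0,0.1,0,0,-0.4,0,0,0,0.1,0,0,-0.4,0,0,0,0.1]

```text
time_s: 7.72
ee_pos: [0.4729, -0.1204, 0.1354]
eef_rot: [[0.54, 0.842, 0.001], [0.842, -0.54, -0.0], [0.0, 0.001, -1.0]]
contact_force: [-2.8, 1.3, 7.3]
grip_width: 0.0131
gripper_force: 62.2
```

```bash
python3 st.py
```

```text
t 7.72 [ 0.4729 -0.1204  0.1354] yaw 1.0009 units -0.78 w 0.0131 F [-2.8  1.3  7.3] M [0.177 0.351 0.09 ] g 62.20428943634033 q6 0.3175 tau6 0.228
```

Emit:
carry_out:
  plan: [0,0,-0.2,0,0,0,0.1,0,0,-0.4,0,0,0,0.1,0,0,-0.4,0,0,0,0.1]

```text
time_s: 8.1
ee_pos: [0.4729, -0.1204, 0.1354]
eef_rot: [[0.586, 0.811, 0.001], [0.811, -0.586, -0.0], [0.001, 0.001, -1.0]]
contact_force: [-3.1, 0.2, 8.1]
grip_width: 0.013
gripper_force: 62.2
```

```bash
python3 st.py
```

```text
t 8.10 [ 0.4729 -0.1204  0.1354] yaw 0.9450 units -1.18 w 0.0130 F [-3.1  0.2  8.1] M [0.1   0.359 0.045] g 62.22543954849243 q6 0.3733 tau6 0.229
```

Emit:
carry_out:
  plan: [0,0,-0.2,0,0,0,0.1,0,0,-0.4,0,0,0,0.1,0,0,-0.4,0,0,0,0.1]

```text
time_s: 8.48
ee_pos: [0.4729, -0.1204, 0.1354]
eef_rot: [[0.63, 0.777, 0.001], [0.777, -0.63, -0.0], [0.001, 0.001, -1.0]]
contact_force: [-1.9, 0.9, 7.9]
grip_width: 0.013
gripper_force: 62.3
```

```bash
python3 st.py
```

```text
t 8.47 [ 0.4729 -0.1204  0.1354] yaw 0.8892 units -1.58 w 0.0130 F [-1.9  0.9  7.9] M [0.166 0.392 0.012] g 62.25712180137634 q6 0.4291 tau6 0.219
```

Emit:
carry_out:
  plan: [0,0,-0.2,0,0,0,0.1,0,0,-0.4,0,0,0,0.1,0,0,-0.4,0,0,0,0.1]

```text
time_s: 8.85
ee_pos: [0.4729, -0.1204, 0.1354]
eef_rot: [[0.672, 0.74, 0.001], [0.74, -0.672, -0.0], [0.001, 0.001, -1.0]]
contact_force: [-1.5, 2.0, 7.8]
grip_width: 0.0129
gripper_force: 62.2
```

```bash
python3 st.py
```

```text
t 8.85 [ 0.4729 -0.1204  0.1354] yaw 0.8335 units -1.98 w 0.0129 F [-1.5  2.   7.8] M [0.166 0.416 0.128] g 62.22387671470642 q6 0.4849 tau6 0.308
```

Emit:
carry_out:
  plan: [0,0,-0.2,0,0,0,0.1,0,0,-0.2,0,0,0,0.1,0,0,-0.2,0,0,0,0.1,0,0,-0.2,0,0,0,0.1]

```text
time_s: 9.35
ee_pos: [0.4729, -0.1204, 0.1354]
eef_rot: [[0.692, 0.722, 0.001], [0.722, -0.692, -0.0], [0.001, 0.001, -1.0]]
contact_force: [-2.1, 0.6, 8.5]
grip_width: 0.0129
gripper_force: 62.2
```

```bash
python3 st.py
```

```text
t 9.35 [ 0.4729 -0.1204  0.1354] yaw 0.8062 units -2.18 w 0.0129 F [-2.1  0.6  8.5] M [0.205 0.446 0.188] g 62.23353624343872 q6 0.5124 tau6 0.218
```

Emit:
carry_out:
  plan: [0,0,0.5,0,0,0,0.1,0,0,1.0,0,0,0,0.1,0,0,1.5,0,0,0,0.1,0,0,2.0,0,0,0,0.1,0,0,2.5,0,0,0,0.1,0,0,3.0,0,0,0,0.1,0,0,3.4,0,0,0,0.1,0,0,3.7,0,0,0,0.1,0,0,3.8,0,0,0,0.1,0,0,3.8,0,0,0,0.1]

```text
time_s: 10.6
ee_pos: [0.4731, -0.1205, 0.1354]
eef_rot: [[0.232, 0.973, 0.002], [0.973, -0.232, -0.0], [-0.0, 0.002, -1.0]]
contact_force: [-1.1, -0.2, 6.9]
grip_width: 0.0128
gripper_force: 62.1
```

```bash
python3 st.py
```

```text
t 10.60 [ 0.4731 -0.1205  0.1354] yaw 1.3364 units 1.62 w 0.0128 F [-1.1 -0.2  6.9] M [ 0.138  0.315 -0.03 ] g 62.095080614089966 q6 -0.0181 tau6 -0.152
```

Gained on the + side. I'll probe further.

Emit:
carry_out:
  plan: [0,0,0.2,0,0,0,0.1,0,0,0.4,0,0,0,0.1,0,0,0.4,0,0,0,0.1]

```text
time_s: 10.98
ee_pos: [0.4732, -0.1205, 0.1354]
eef_rot: [[0.177, 0.984, 0.002], [0.984, -0.177, -0.0], [-0.0, 0.002, -1.0]]
contact_force: [-0.3, 0.4, 6.2]
grip_width: 0.013
gripper_force: 62.1
```

```bash
python3 st.py
```

```text
t 10.97 [ 0.4732 -0.1205  0.1354] yaw 1.3924 units 2.02 w 0.0130 F [-0.3  0.4  6.2] M [ 0.078  0.319 -0.077] g 62.0754611492157 q6 -0.0741 tau6 -0.225
```

Emit:
carry_out:
  plan: [0,0,0.2,0,0,0,0.1,0,0,0.4,0,0,0,0.1,0,0,0.4,0,0,0,0.1]

```text
time_s: 11.35
ee_pos: [0.4732, -0.1205, 0.1354]
eef_rot: [[0.122, 0.993, 0.002], [0.993, -0.122, -0.0], [-0.0, 0.002, -1.0]]
contact_force: [-0.7, 0.7, 6.2]
grip_width: 0.0128
gripper_force: 62.0
```

```bash
python3 st.py
```

```text
t 11.35 [ 0.4732 -0.1205  0.1354] yaw 1.4483 units 2.42 w 0.0128 F [-0.7  0.7  6.2] M [ 0.122  0.235 -0.029] g 62.03021049499512 q6 -0.1300 tau6 -0.207
```

Emit:
carry_out:
  plan: [0,0,0.2,0,0,0,0.1,0,0,0.4,0,0,0,0.1,0,0,0.4,0,0,0,0.1]

```text
time_s: 11.72
ee_pos: [0.4732, -0.1205, 0.1354]
eef_rot: [[0.067, 0.998, 0.002], [0.998, -0.067, -0.0], [-0.0, 0.002, -1.0]]
contact_force: [-0.6, 1.5, 6.8]
grip_width: 0.0126
gripper_force: 62.1
```

```bash
python3 st.py
```

```text
t 11.72 [ 0.4732 -0.1205  0.1354] yaw 1.5040 units 2.82 w 0.0126 F [-0.6  1.5  6.8] M [ 0.071  0.236 -0.046] g 62.08253860473633 q6 -0.1858 tau6 -0.292
```

Emit:
carry_out:
  plan: [0,0,0.15,0,0,0,0.1,0,0,0.3,0,0,0,0.1,0,0,0.3,0,0,0,0.1]

```text
time_s: 12.1
ee_pos: [0.4732, -0.1205, 0.1354]
eef_rot: [[0.025, 1.0, 0.002], [1.0, -0.025, -0.0], [-0.0, 0.002, -1.0]]
contact_force: [-0.7, -1.2, 7.1]
grip_width: 0.0127
gripper_force: 62.2
```

```bash
python3 st.py
```

```text
t 12.10 [ 0.4732 -0.1205  0.1354] yaw 1.5455 units 3.12 w 0.0127 F [-0.7 -1.2  7.1] M [ 0.128  0.218 -0.288] g 62.17070460319519 q6 -0.2274 tau6 -0.390
```

Emit:
carry_out:
  plan: [0,0,0,0,0,0,0.1,0,0,0,0,0,0,0.1,0,0,0,0,0,0,0.1,0,0,-0.5,0,0,0,0.1,0,0,-1.0,0,0,0,0.1,0,0,-1.5,0,0,0,0.1,0,0,-2.0,0,0,0,0.1,0,0,-2.5,0,0,0,0.1,0,0,-3.0,0,0,0,0.1,0,0,-3.5,0,0,0,0.1,0,0,-4.0,0,0,0,0.1,0,0,-4.5,0,0,0,0.1,0,0,-4.9,0,0,0,0.1,0,0,-5.2,0,0,0,0.1,0,0,-5.2,0,0,0,0.1]

```text
time_s: 13.98
ee_pos: [0.4729, -0.1204, 0.1354]
eef_rot: [[0.683, 0.731, 0.001], [0.731, -0.683, -0.0], [0.001, 0.001, -1.0]]
contact_force: [-2.6, 1.2, 8.2]
grip_width: 0.0127
gripper_force: 62.3
```

```bash
python3 st.py
```

```text
t 13.97 [ 0.4729 -0.1204  0.1354] yaw 0.8192 units -2.08 w 0.0127 F [-2.6  1.2  8.2] M [0.243 0.446 0.063] g 62.26217865943909 q6 0.4992 tau6 0.311
```

Emit:
carry_out:
  plan: [0,0,-0.2,0,0,0,0.1,0,0,-0.4,0,0,0,0.1,0,0,-0.4,0,0,0,0.1]

```text
time_s: 14.35
ee_pos: [0.4729, -0.1203, 0.1354]
eef_rot: [[0.722, 0.691, 0.001], [0.691, -0.722, -0.0], [0.001, 0.001, -1.0]]
contact_force: [-2.2, 1.1, 7.8]
grip_width: 0.0125
gripper_force: 62.3
```

```bash
python3 st.py
```

```text
t 14.35 [ 0.4729 -0.1203  0.1354] yaw 0.7635 units -2.48 w 0.0125 F [-2.2  1.1  7.8] M [0.247 0.407 0.008] g 62.28463053703308 q6 0.5548 tau6 0.228
```

Emit:
carry_out:
  plan: [0,0,-0.2,0,0,0,0.1,0,0,-0.4,0,0,0,0.1,0,0,-0.4,0,0,0,0.1]

```text
time_s: 14.72
ee_pos: [0.4728, -0.1203, 0.1354]
eef_rot: [[0.76, 0.65, 0.001], [0.65, -0.76, -0.0], [0.001, 0.001, -1.0]]
contact_force: [-3.2, 1.4, 7.9]
grip_width: 0.0129
gripper_force: 62.3
```

```bash
python3 st.py
```

```text
t 14.72 [ 0.4728 -0.1203  0.1354] yaw 0.7077 units -2.88 w 0.0129 F [-3.2  1.4  7.9] M [0.201 0.416 0.032] g 62.29124665260315 q6 0.6107 tau6 0.212
```

Emit:
carry_out:
  plan: [0,0,-0.2,0,0,0,0.1,0,0,-0.4,0,0,0,0.1,0,0,-0.4,0,0,0,0.1]

```text
time_s: 15.1
ee_pos: [0.4728, -0.1203, 0.1354]
eef_rot: [[0.795, 0.607, 0.001], [0.607, -0.795, -0.0], [0.001, 0.001, -1.0]]
contact_force: [-2.1, 2.1, 7.9]
grip_width: 0.0127
gripper_force: 62.3
```

```bash
python3 st.py
```

```text
t 15.10 [ 0.4728 -0.1203  0.1354] yaw 0.6517 units -3.28 w 0.0127 F [-2.1  2.1  7.9] M [0.268 0.41  0.052] g 62.321462631225586 q6 0.6666 tau6 0.218
```

Emit:
carry_out:
  plan: [0,0,-0.2,0,0,0,0.1,0,0,-0.4,0,0,0,0.1,0,0,-0.4,0,0,0,0.1]

```text
time_s: 15.48
ee_pos: [0.4728, -0.1203, 0.1354]
eef_rot: [[0.828, 0.561, 0.001], [0.561, -0.828, -0.0], [0.001, 0.001, -1.0]]
contact_force: [-2.8, 1.7, 8.8]
grip_width: 0.0129
gripper_force: 62.3
```

```bash
python3 st.py
```

```text
t 15.47 [ 0.4728 -0.1203  0.1354] yaw 0.5959 units -3.68 w 0.0129 F [-2.8  1.7  8.8] M [0.256 0.402 0.006] g 62.335946559906006 q6 0.7224 tau6 0.218
```

Probably free already. I'll sweep back to just past the last + bind and check.

Emit:
carry_out:
  plan: [0,0,0.5,0,0,0,0.1,0,0,1.0,0,0,0,0.1,0,0,1.5,0,0,0,0.1,0,0,2.0,0,0,0,0.1,0,0,2.5,0,0,0,0.1,0,0,3.0,0,0,0,0.1,0,0,3.5,0,0,0,0.1,0,0,4.0,0,0,0,0.1,0,0,4.5,0,0,0,0.1,0,0,5.0,0,0,0,0.1,0,0,5.5,0,0,0,0.1,0,0,6.0,0,0,0,0.1,0,0,6.5,0,0,0,0.1,0,0,6.8,0,0,0,0.1,0,0,6.8,0,0,0,0.1]

```text
time_s: 17.35
ee_pos: [0.4733, -0.1205, 0.1354]
eef_rot: [[0.025, 1.0, 0.002], [1.0, -0.025, -0.0], [-0.0, 0.002, -1.0]]
contact_force: [-1.8, -0.1, 6.1]
grip_width: 0.0128
gripper_force: 62.0
```

```bash
python3 st.py
```

```text
t 17.35 [ 0.4733 -0.1205  0.1354] yaw 1.5462 units 3.12 w 0.0128 F [-1.8 -0.1  6.1] M [ 0.066  0.201 -0.015] g 62.03073263168335 q6 -0.2279 tau6 -0.305
```

Emit:
carry_out:
  plan: [0,0,0.2,0,0,0,0.1,0,0,0.4,0,0,0,0.1,0,0,0.4,0,0,0,0.1]

```text
time_s: 17.73
ee_pos: [0.4733, -0.1205, 0.1354]
eef_rot: [[-0.031, 1.0, 0.002], [1.0, 0.031, -0.0], [-0.001, 0.002, -1.0]]
contact_force: [-0.6, -0.8, 6.0]
grip_width: 0.0126
gripper_force: 62.0
```

```bash
python3 st.py
```

```text
t 17.73 [ 0.4733 -0.1205  0.1354] yaw 1.6019 units 3.52 w 0.0126 F [-0.6 -0.8  6. ] M [0.051 0.186 0.01 ] g 62.02828645706177 q6 -0.2836 tau6 -0.216
```

Emit:
carry_out:
  plan: [0,0,0.15,0,0,0,0.1,0,0,0.2,0,0,0,0.1,0,0,0.2,0,0,0,0.1]

```text
time_s: 18.1
ee_pos: [0.4733, -0.1205, 0.1354]
eef_rot: [[-0.059, 0.998, 0.002], [0.998, 0.059, -0.0], [-0.001, 0.002, -1.0]]
contact_force: [-0.2, -0.6, 5.9]
grip_width: 0.0128
gripper_force: 62.0
```

```bash
python3 st.py
```

```text
t 18.10 [ 0.4733 -0.1205  0.1354] yaw 1.6295 units 3.72 w 0.0128 F [-0.2 -0.6  5.9] M [ 0.089  0.191 -0.053] g 62.036311626434326 q6 -0.3112 tau6 -0.094
```

Emit:
carry_out:
  plan: [0,0,0.25,0,0,0,0.1,0,0,0.4,0,0,0,0.1,0,0,0.4,0,0,0,0.1]

```text
time_s: 18.48
ee_pos: [0.4733, -0.1205, 0.1354]
eef_rot: [[-0.115, 0.993, 0.002], [0.993, 0.115, -0.0], [-0.001, 0.002, -1.0]]
contact_force: [-0.4, 0.9, 6.9]
grip_width: 0.0126
gripper_force: 62.0
```

```bash
python3 st.py
```

```text
t 18.48 [ 0.4733 -0.1205  0.1354] yaw 1.6856 units 4.12 w 0.0126 F [-0.4  0.9  6.9] M [ 0.09   0.118 -0.004] g 62.01858043670654 q6 -0.3673 tau6 -0.177
```

Emit:
carry_out:
  plan: [0,0,0.3,0,0,0,0.1,0,0,0.7,0,0,0,0.1,0,0,1.1,0,0,0,0.1,0,0,1.5,0,0,0,0.1,0,0,1.9,0,0,0,0.1,0,0,2.3,0,0,0,0.1,0,0,2.7,0,0,0,0.1,0,0,3.1,0,0,0,0.1,0,0,3.5,0,0,0,0.1,0,0,3.9,0,0,0,0.1,0,0,4.3,0,0,0,0.1,0,0,4.7,0,0,0,0.1,0,0,5.1,0,0,0,0.1,0,0,5.5,0,0,0,0.1,0,0,5.9,0,0,0,0.1,0,0,6.2,0,0,0,0.1,0,0,6.2,0,0,0,0.1]

```text
time_s: 20.6
ee_pos: [0.4737, -0.1203, 0.1354]
eef_rot: [[-0.83, 0.557, 0.003], [0.557, 0.831, -0.0], [-0.002, 0.001, -1.0]]
contact_force: [1.9, 2.3, 6.1]
grip_width: 0.0126
gripper_force: 62.0
```

```bash
python3 st.py
python3 - <<'E'
from h import *
save(read_camera("wrist"),"f.png",(170,60,430,320),2); a=read_camera("top");save(a,"g.png",(315,182,415,282),4)
E
cd pics; python3 -c "
import cv2,numpy as np
a=cv2.imread('f.png');b=cv2.imread('g.png');a=cv2.resize(a,(400,400));cv2.imwrite('fg.png',np.hstack([a,b]))"
```

```text
t 20.60 [ 0.4737 -0.1203  0.1354] yaw 2.5508 units 10.32 w 0.0126 F [1.9 2.3 6.1] M [ 0.448 -0.102 -0.032] g 61.995112895965576 q6 -1.2327 tau6 -0.336
```

View pics/fg.png

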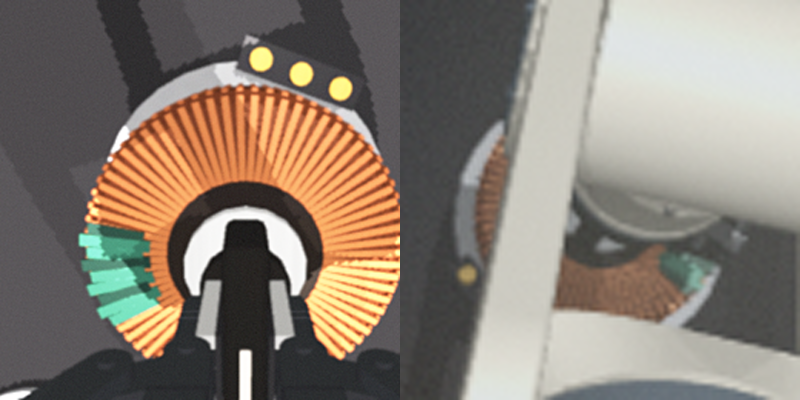

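The oxidised patch (green, about (120,270)) is left behind, so the brush is free. Easing up to the stop in small steps.

Emit:
carry_out:
  plan: [0,0,0.3,0,0,0,0.1,0,0,0.6,0,0,0,0.1,0,0,0.8,0,0,0,0.1,0,0,0.8,0,0,0,0.1]

```text
time_s: 21.2
ee_pos: [0.4738, -0.1202, 0.1354]
eef_rot: [[-0.887, 0.461, 0.003], [0.461, 0.887, -0.0], [-0.003, 0.001, -1.0]]
contact_force: [1.7, 2.2, 7.3]
grip_width: 0.0127
gripper_force: 62.0
```

```bash
python3 st.py
```

```text
t 21.20 [ 0.4738 -0.1202  0.1354] yaw 2.6622 units 11.12 w 0.0127 F [1.7 2.2 7.3] M [ 0.53  -0.118 -0.028] g 61.95049524307251 q6 -1.3441 tau6 -0.221
```

Emit:
carry_out:
  plan: [0,0,0.15,0,0,0,0.1,0,0,0.3,0,0,0,0.1,0,0,0.3,0,0,0,0.1]

```text
time_s: 21.58
ee_pos: [0.4738, -0.1202, 0.1354]
eef_rot: [[-0.906, 0.424, 0.003], [0.424, 0.906, -0.0], [-0.003, 0.001, -1.0]]
contact_force: [1.5, 3.3, 6.1]
grip_width: 0.0127
gripper_force: 62.0
```

```bash
python3 st.py
```

```text
t 21.57 [ 0.4738 -0.1202  0.1354] yaw 2.7040 units 11.42 w 0.0127 F [1.5 3.3 6.1] M [ 0.592 -0.186 -0.024] g 61.95123910903931 q6 -1.3859 tau6 -0.177
```

Emit:
carry_out:
  plan: [0,0,0.15,0,0,0,0.1,0,0,0.3,0,0,0,0.1,0,0,0.3,0,0,0,0.1]

```text
time_s: 21.95
ee_pos: [0.4738, -0.1202, 0.1354]
eef_rot: [[-0.923, 0.385, 0.003], [0.385, 0.923, 0.0], [-0.003, 0.001, -1.0]]
contact_force: [2.3, 3.0, 7.1]
grip_width: 0.013
gripper_force: 61.9
```

```bash
python3 st.py
```

```text
t 21.95 [ 0.4738 -0.1202  0.1354] yaw 2.7459 units 11.72 w 0.0130 F [2.3 3.  7.1] M [ 0.601 -0.253  0.012] g 61.948020458221436 q6 -1.4278 tau6 -0.177
```

Emit:
carry_out:
  plan: [0,0,0.15,0,0,0,0.1,0,0,0.3,0,0,0,0.1,0,0,0.3,0,0,0,0.1]

```text
time_s: 22.32
ee_pos: [0.4738, -0.1202, 0.1354]
eef_rot: [[-0.938, 0.347, 0.003], [0.347, 0.938, 0.0], [-0.003, 0.001, -1.0]]
contact_force: [2.2, 3.8, 6.6]
grip_width: 0.0129
gripper_force: 62.0
```

```bash
python3 st.py
```

```text
t 22.32 [ 0.4738 -0.1202  0.1354] yaw 2.7876 units 12.02 w 0.0129 F [2.2 3.8 6.6] M [ 0.522 -0.174 -0.1  ] g 61.98671579360962 q6 -1.4696 tau6 -0.245
```

Emit:
carry_out:
  plan: [0,0,0.1,0,0,0,0.1,0,0,0.2,0,0,0,0.1,0,0,0.2,0,0,0,0.1]

```text
time_s: 22.7
ee_pos: [0.4738, -0.1202, 0.1354]
eef_rot: [[-0.947, 0.321, 0.003], [0.321, 0.947, 0.0], [-0.003, 0.001, -1.0]]
contact_force: [2.1, 3.2, 6.2]
grip_width: 0.0127
gripper_force: 62.1
```

```bash
python3 st.py
```

```text
t 22.70 [ 0.4738 -0.1202  0.1354] yaw 2.8152 units 12.21 w 0.0127 F [2.1 3.2 6.2] M [ 0.575 -0.13  -0.215] g 62.061907052993774 q6 -1.4973 tau6 -0.313
```

At the stop: bend ≈0.04 and unbent at 2.77, close to the expected 2.76. Easing back, opening and retreating.

Emit:
carry_out:
  plan: [0,0,-0.15,0,0,0,0.1,0,0,-0.28,0,0,0,0.1,0,0,-0.28,0,0,0,0.1,0,0,-0.28,0,0,0,0.25,0,0,-0.28,0,0,0,0.4,0,0,-0.28,0,0,0,0.5,0,0,-0.28,0,0,0,0.5,0,0,-0.28,0,0,0.5,0.5,0,0,-0.28,0,0,1.2,0.5,0,0,-0.28,0,0,2.2,0.5,0,0,-0.28,0,0,2.6,0.5,0,0,-0.28,0,0,2.6,0.5]
  grip_force: 20

```text
time_s: 24.2
ee_pos: [0.4733, -0.1206, 0.2656]
eef_rot: [[-0.934, 0.356, 0.003], [0.356, 0.934, -0.001], [-0.003, 0.0, -1.0]]
contact_force: [-0.6, 0.7, 0.2]
grip_width: 0.0429
gripper_force: 0.0
```

```bash
python3 st.py
python3 - <<'E'
from h import *
im=read_camera("wrist"); c=proj("wrist",[[.472,-.119,.12]])[0].astype(int); print(c); save(im,"i.png",(c[0]-80,c[1]-75,c[0]+80,c[1]+75),4)
E
```

```text
t 24.20 [ 0.4733 -0.1206  0.2656] yaw 2.7772 units 11.94 w 0.0429 F [-0.6  0.7  0.2] M [-0.019  0.079  0.001] g 0.0 q6 -1.4589 tau6 0.000
[329 189]
```

View pics/i.png

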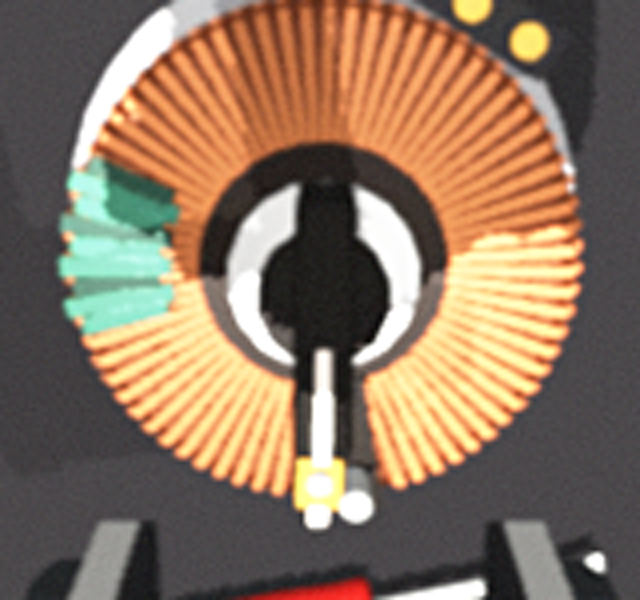

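The brush arm (bolt at (320,485)) rests against the pin (356,505), over the white mark (317,517). The knob's white line is in line with it, and the gripper is clear of everything. Handing in.

```bash
python3 -c "
from station import job; print(job.close_job())"
```

```text
the job is handed in; nothing more can be done
None
```

The brush broke free after three one-way swings, was wound anticlockwise to the zero stop with the arm looking unbent in the last picture, and the knob was released; I handed the job in at about 24 s, but no verdict came back.

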